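Flower pots onto their saucers in the carrying tray

ROBOT

A 7-joint arm with a two-finger parallel gripper is mounted at the origin on the work surface. World frame = base frame: x ahead of the robot, y to its left, z up, the work surface at z = 0. Lengths are in m, angles in rad, forces in N, time in s.
With the tool pointing down it reaches from about 0.425 to 1.025 m from the base axis. Payload 9.4 kg.
Tool frame: the origin (TCP) lies at the very end of the fingers, on their centre line; the grasp point (between the pads) lies r.grip_depth behind it (r.grip_depth is the distance from the TCP to the grasp point, in m); z points along the fingers, y is the line along which they close (so a half turn about z gives the same grasp; the last joint's range is limited). The gripper opens to 93 mm and grips with 3 to 60 N. Pads are 15 mm wide; open, the fingers measure 128 mm over their backs; the gripper's body (75 mm by 188 mm) begins 65 mm behind the grasp point.
Start: joints at [1.054, 0.599, -0.003, 1.599, 0.002, 0.943, -0.08], TCP at [0.309, -0.656, 0.219] pointing down, gripper open.
Joint ranges: [-2.57, 2.57], [-0.35, 1.97], [-1.29, 1.29], [0.11, 2.56], [-1.05, 4.19], [0.11, 1.86], [-2.63, 2.63]. Speed limits (rad/s): [2.22, 2.22, 3.01, 3.01, 3.14, 3.14, 3.14].

INTERFACE

Orientations are given as [roll, pitch, yaw] about the fixed x, y, z axes, in that order (R = Rz(yaw) Ry(pitch) Rx(roll)).
In Python, from station import r, cams, ticket gives the robot as it stands.
- The arm moves only by the tool servo_tool, never from a script. Its argument "motion" is a list of rows, each a list of 5 numbers: the closure, from 0 (fully open) to 1 (shut), then the shift along the tool's x, y, z normalised to -1 to 1, where 1 is 0.15 m, then the turn about the tool's z normalised to -1 to 1, where 1 is pi/4 rad. A call has 1 to 12 rows; each row is the pose to reach, as a shift and turn from the pose commanded when the call began, along the tool's axes at that moment; what a row does not reach only later rows make up. A row lasts 1/10 s, in which the tool goes at most 50 mm and 8.59 degrees, less where a joint would pass 70% of its speed; a pose out of reach is approached as far as the arm can. A call with a number of a shift or a turn outside -1 to 1 is refused whole. A call with a gripper value outside its range is refused whole. The fingers move at their own pace and stop on an object; "squeeze" is the grip in N (left out, the last holds). Time passes only in rows, so rows that repeat a pose let the fingers close. It gives the time, the measured TCP pose, the force, the opening and the grip force at its end, in the units of the state.
- r.read_state(): the state, without advancing time (a new reading comes with each control period).
- cams.read_camera(name): name is "scene" or "top" or "wrist"; returns a dict with "frame" (384x512x3 uint8, red, green, blue), "z_map" (384x512 float32, m along the optical axis (not along the pixel's ray), 0 where there is no reading), "K" (3x3 intrinsics, pixels), "k1" (the pictures are not rectified: a ray, as slopes to the right and down, at radius r is drawn at 1 + k1 r^2 times it, then the intrinsics apply), "rvec" (rotation vector, rad) and "tvec" (3), from world to camera coordinates, as OpenCV has them. Camera axes: x right, y down, z forward; pixel columns grow to the right and rows downward; lengths in m; the calibration is good to about 2 mm. A picture is of the moment at which its call begins.
- ticket.finish_job(): hands the job in; it is judged then, once.
The state is a dict: "t": time; "joint_pos": joint angles; "qd": joint speeds; "effort": joint torques, N m; "position": TCP position; "tcp_rot": TCP orientation; "wrist_force": force on the tool from outside, world axes, zero at the start; "ft_torque": the same for the moment, N m; "width": finger opening in m; "gripper_force": force on a finger pad.
Only numpy, scipy, OpenCV 4.12 (cv2) and the standard library are available. Lean on these libraries where they do the work, as an engineer would, in place of code of your own. Each camera call takes 0.05 s, during which the arm holds its last target. There are 200 camera calls.

TASK

Gather the three flower pots into the wooden carrying tray: stand each one upright, flat inside the saucer of its own size (large pot in the large saucer, medium in medium, small in small). Leave the clay mug and the pot-bellied clay jar, which are not flower pots, where they are, and do not push the plant mister or the glass cloche out of place.

Things in the scene. Friction and masses are not known exactly. Their poses are not given: they have to be found in the camera images.
- pot_large_center (a point): Loose empty terracotta flower pot: tapered, open, drain hole in its floor, upright collar at the mouth. The largest of three: 64 mm high, collar 64 mm across (its widest), the top 20 mm (collar's mid-height is 22 mm above this point), foot 44 mm across, about 150 g. Point: on its axis, half-way up (32 mm above the foot); z up. Starts upright on the limestone.
- pot_medium_center (a point): Loose empty terracotta flower pot: tapered, open, drain hole in its floor, upright collar at the mouth. The middle one of three: 54 mm high, collar 52 mm across (its widest), the top 18 mm (collar's mid-height is 18 mm above this point), foot 36 mm across, about 100 g. Point: on its axis, half-way up (27 mm above the foot); z up. Starts upright on the limestone.
- pot_small_center (a point): Loose empty terracotta flower pot: tapered, open, drain hole in its floor, upright collar at the mouth. The smallest of three: 46 mm high, collar 40 mm across (its widest), the top 16 mm (collar's mid-height is 15 mm above this point), foot 26 mm across, about 60 g. Point: on its axis, half-way up (23 mm above the foot); z up. Starts upright on the limestone.
- saucer_large: The largest of three round clay saucers fixed in a row, in any order, 115 mm apart, in a fixed pale wood tray (130 x 370 mm, wall 16 mm high; middle saucer at its middle). 74 mm across outside, 66 mm inside, 12 mm high, floor 5 mm thick. Origin: centre of its underside, 8 mm above the limestone. x across the tray, y along the row, z up.
- saucer_medium: The middle one of three round clay saucers fixed in a row, in any order, 115 mm apart, in a fixed pale wood tray (130 x 370 mm, wall 16 mm high; middle saucer at its middle). 62 mm across outside, 54 mm inside, 12 mm high, floor 5 mm thick. Origin: centre of its underside, 8 mm above the limestone. x across the tray, y along the row, z up.
- saucer_small: The smallest of three round clay saucers fixed in a row, in any order, 115 mm apart, in a fixed pale wood tray (130 x 370 mm, wall 16 mm high; middle saucer at its middle). 50 mm across outside, 42 mm inside, 12 mm high, floor 5 mm thick. Origin: centre of its underside, 8 mm above the limestone. x across the tray, y along the row, z up.
- mug_center (a point): Look-alike that stays: loose terracotta mug, straight-sided with an ear handle, no collar; 58 mm across, 62 mm high, the handle reaching out to 52 mm from the axis on its +y side. The point is on its axis, half-way up.
- jar_center (a point): Look-alike that stays: loose pot-bellied terracotta jar with a narrow mouth; belly 62 mm across, mouth 34 mm, 58 mm high. The point is on its axis, half-way up.
- mister_center (a point): Bystander: loose green plastic plant mister with a white spray head, 72 mm across, 182 mm high, standing upright beyond the clay things on the robot's right. The point is on its axis, half-way up (91 mm).
- cloche_center (a point): Bystander: loose glass bell cloche with a knob, 116 mm across, 145 mm high, standing on a low white ceramic turntable (200 mm across, 30 mm high, turns freely) at the far side. The point is on its axis, half-way up (72 mm).
Mind the look-alikes: they are no part of the job. Leave any green or purple look-alike of the part that bears pot_large_center alone.

How it is judged:
At the end, for the whole second after the job is handed in: Each pot stands upright (within 0.1 rad) and at rest on the floor of the saucer of its own size, its axis within 13 mm of the saucer's centre and its height within 4 mm of fully seated; mug, jar, mister and cloche are within 20 mm of where they started (horizontal distance between pot_large_center and saucer_large below 0.013 m and z of pot_large_center in the frame of saucer_large between 0.033 and 0.041 m and angle between each of pot_large_center, pot_medium_center, pot_small_center's own z axis and vertical below 0.1 rad and linear speed of each of pot_large, pot_medium, pot_small below 0.02 m/s and horizontal distance between pot_medium_center and saucer_medium below 0.013 m and z of pot_medium_center in the frame of saucer_medium between 0.028 and 0.036 m and horizontal distance between pot_small_center and saucer_small below 0.013 m and z of pot_small_center in the frame of saucer_small between 0.024 and 0.032 m and distance of each of mug_center, jar_center, mister_center, cloche_center from where it was at the start of the episode below 0.02 m); the robot touches nothing.
It fails at once if the mug is moved more than 20 mm or tipped (distance of mug_center from where it was at the start of the episode above 0.02 m or angle between mug_center's own z axis and vertical above 0.4 rad).
It fails at once if the jar is moved more than 20 mm or tipped (distance of jar_center from where it was at the start of the episode above 0.02 m or angle between jar_center's own z axis and vertical above 0.4 rad).
It fails at once if the mister is moved more than 20 mm or tipped (distance of mister_center from where it was at the start of the episode above 0.02 m or angle between mister_center's own z axis and vertical above 0.4 rad).
It fails at once if the cloche is moved more than 20 mm or tipped (distance of cloche_center from where it was at the start of the episode above 0.02 m or angle between cloche_center's own z axis and vertical above 0.4 rad).
It also fails if it takes over 83 s, if anything falls off the work surface, if the arm or the gripper's body presses on something with over 40 N, if the wrist force passes 120 N, or if a joint passes its speed limit or range.

## Working session

There is one attempt and no reset: what is moved stays moved. The work goes in short steps, Python scripts to look and compute and a tool call to move; the robot and the scene stay as the last step left them, time stands still between calls to the robot, and variables do not carry over. Pictures are saved under pics/ and viewed, at most 14 in all, crops included, and the job is handed in when it is done.

Besides the shell and the picture viewer there is one more tool, called after ">>>" as name([rows], argument=value, ...), one row to a line, values as JSON. servo_tool: Moves the arm, as the interface text tells. Its arguments: {"type":"object","properties":{"motion":{"type":"array","items":{"type":"array","items":{"type":"number"}}},"squeeze":{"type":"number"}},"required":["motion"]}

```bash
mkdir -p pics; cat > h.py <<'E'
import numpy as np, cv2
from station import r, cams, ticket
def cloud(c):
    K,k1=c["K"],c["k1"]; z=c["z_map"]; h,w=z.shape
    u,v=np.meshgrid(np.arange(w),np.arange(h))
    p=np.stack([u,v],-1).reshape(-1,1,2).astype(float)
    n=cv2.undistortPoints(p,K,np.array([k1,0,0,0.])).reshape(h,w,2)
    P=np.dstack([n[...,0]*z,n[...,1]*z,z])
    R=cv2.Rodrigues(np.array(c["rvec"],float))[0]
    W=(P-np.array(c["tvec"],float).ravel())@R
    W[z==0]=np.nan
    return W
E
python3 - <<'E'
from h import *
s=r.read_state(); print(s["position"],s["tcp_rot"],s["width"],r.grip_depth,s["t"])
for n in ["top","scene"]:
    c=cams.read_camera(n); np.savez(n+".npz",**c)
    cv2.imwrite(f"pics/{n}0.png",c["frame"][...,::-1]); print(n,c["K"].tolist(),c["k1"],c["rvec"],c["tvec"])
E
```

```text
[ 0.30844603 -0.65556926  0.21776707] [-3.14005471e+00  1.48151468e-04  4.39873751e-01] 0.09288078479869652 0.0188 0.0
top [[356.6942892476546, 0.0, 261.0459267763042], [0.0, 356.6942892476546, 187.36852050783818], [0.0, 0.0, 1.0]] -0.009890625183109448 [ 2.16408373 -2.17859577  0.11954381] [-0.01220776  0.5817759   0.99837162]
scene [[398.7129268770455, 0.0, 245.5413156556929], [0.0, 398.7129268770455, 192.7952973013943], [0.0, 0.0, 1.0]] 0.02626522685033075 [ 2.08418025  0.48918492 -0.26697996] [-0.53797249 -0.06794978  1.49057285]
```

View pics/top0.png

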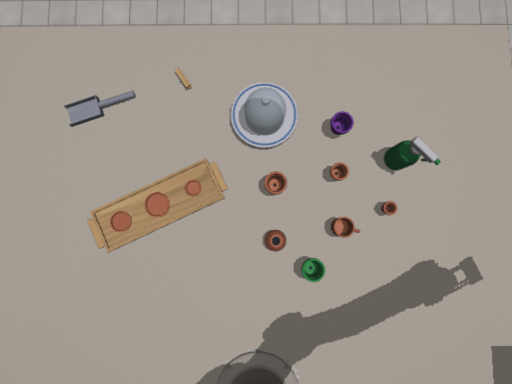

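View pics/scene0.png

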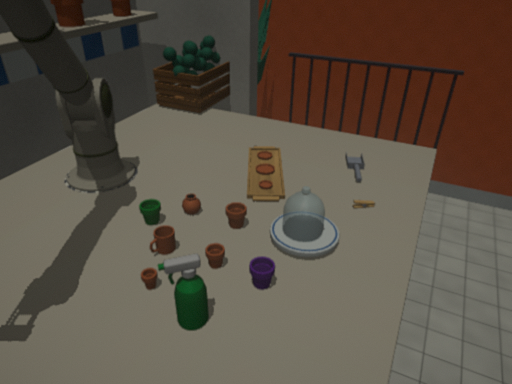

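The top view shows the large pot at (276,183), medium at (340,172) and small at (390,208). The saucers are medium (122,221), large (157,205) and small (193,188). The jar is at (276,240), mug at (343,227), mister at (405,155) and cloche at (265,112).

```bash
python3 - <<'E'
from h import *
from scipy.optimize import least_squares
c=dict(np.load("top.npz")); c["k1"]=float(c["k1"]); W=cloud(c)
# plane check
print("table z",np.nanmedian(W[60:90,330:400,2]))
hsv=cv2.cvtColor(c["frame"],cv2.COLOR_RGB2HSV)
def fit(P):
    f=lambda p:np.hypot(P[:,0]-p[0],P[:,1]-p[1])-p[2]
    return least_squares(f,[*np.median(P,0)[:2],.03],loss="soft_l1",f_scale=.002).x
R=cv2.Rodrigues(c["rvec"])[0]; t=c["tvec"].ravel(); cam=-R.T@t; print("cam",cam)
def ray(uv,z):
    n=cv2.undistortPoints(np.array(uv,float).reshape(-1,1,2),c["K"],np.array([c["k1"],0,0,0])).reshape(-1,2)
    d=np.c_[n,np.ones(len(n))]@R
    return cam+d*((z-cam[2])/d[:,2])[:,None]
red=((hsv[...,0]<14)|(hsv[...,0]>172))&(hsv[...,1]>110)
for n,(u,v),h,rad in [("L",(276,183),.064,20),("M",(340,172),.054,17),("S",(390,208),.046,14),("jar",(276,240),.058,20),("mug",(343,227),.062,25),
    ("sM",(122,221),.02,14),("sL",(157,205),.02,16),("sS",(193,188),.02,12),("mister",(402,157),.18,24),("purple",(342,124),.06,18),("green",(313,270),.06,18)]:
    sl=np.s_[v-rad:v+rad+1,u-rad:u+rad+1]; P=W[sl].reshape(-1,3)
    Q=P[np.abs(P[:,2]-h)<.006]
    m=red[sl].astype(np.uint8); cs,_=cv2.findContours(m,cv2.RETR_EXTERNAL,cv2.CHAIN_APPROX_NONE)
    o=None
    if cs:
        k=max(cs,key=cv2.contourArea).reshape(-1,2)+[u-rad,v-rad]
        o=fit(ray(k,h)).round(4)
    print(n,"ztop",np.nanmax(P[:,2]).round(3),"bbox mid",((Q.min(0)+Q.max(0))/2).round(4)[:2] if len(Q) else None,(np.ptp(Q,axis=0)[:2]).round(3) if len(Q) else None,len(Q),"contour",o)
for n,(u,v) in [("cloche",(265,112))]: print(n,W[v,u], "turntable",fit(W[80:150,230:300].reshape(-1,3)[np.abs(W[80:150,230:300,2].ravel()-.03)<.004]))
E
```

```text
table z -0.0009460340320219301
cam [ 0.47547942 -0.00901732  1.0531838 ]
L ztop 0.068 bbox mid [ 0.5918 -0.0579] [0.06  0.062] 140 contour [ 0.5917 -0.0553  0.0293]
M ztop 0.059 bbox mid [ 0.625 -0.239] [0.051 0.048] 109 contour [ 0.6246 -0.2372  0.0234]
S ztop 0.049 bbox mid [ 0.5206 -0.3797] [0.037 0.038] 92 contour [ 0.5201 -0.3788  0.0182]
jar ztop 0.062 bbox mid [ 0.4309 -0.0562] [0.03  0.033] 118 contour [ 0.4323 -0.0535  0.0263]
mug ztop 0.067 bbox mid [ 0.4667 -0.2439] [0.055 0.054] 97 contour [ 0.4674 -0.242   0.0283]
sM ztop 0.025 bbox mid [0.488 0.39 ] [0.058 0.062] 179 contour [0.4878 0.3908 0.0296]
sL ztop 0.024 bbox mid [0.5338 0.2871] [0.094 0.095] 234 contour [0.536  0.2864 0.0357]
sS ztop 0.025 bbox mid [0.5852 0.1817] [0.047 0.047] 114 contour [0.5842 0.1823 0.0237]
mister ztop 0.185 bbox mid [ 0.6669 -0.4128] [0.049 0.033] 155 contour None
purple ztop 0.069 bbox mid [ 0.7648 -0.2465] [0.064 0.063] 156 contour None
green ztop 0.068 bbox mid [ 0.3513 -0.1563] [0.062 0.06 ] 158 contour None
cloche [ 0.76870551 -0.02708166  0.14316985] turntable [ 0.80257415 -0.02842652  0.08478911]
```

>>> servo_tool([
  [0, 0.25, -0.13, 0, 0.14],
  [0, 0.5, -0.26, 0, 0.28],
  [0, 0.75, -0.39, 0, 0.42],
  [0, 1, -0.52, 0, 0.56],
  [0, 1, -0.52, 0, 0.56],
], squeeze=15)

```text
t: 0.6
position: [0.4168, -0.5152, 0.2181]
tcp_rot: [-3.138, -0.002, 0.006]
wrist_force: [0.0, 0.4, 0.0]
width: 0.0931
gripper_force: 0.0
```

```bash
python3 - <<'E'
from h import *
c=dict(np.load("top.npz")); c["k1"]=float(c["k1"]); W=cloud(c)
S=W[120:195,370:450].reshape(-1,3)
for a,b in [(.03,.09),(.09,.13),(.13,.2)]:
    Q=S[(S[:,2]>a)&(S[:,2]<b)]; print(a,len(Q),Q.min(0).round(3),Q.max(0).round(3))
s=r.read_state(); print(s["joint_pos"],s["tcp_rot"])
E
```

```text
0.03 233 [ 0.634 -0.437  0.03 ] [ 0.7   -0.381  0.09 ]
0.09 377 [ 0.636 -0.446  0.09 ] [ 0.702 -0.384  0.13 ]
0.13 440 [ 0.623 -0.464  0.131] [ 0.693 -0.395  0.187]
[ 0.73336425  0.52587475  0.11201416  1.75567093 -0.07854999  0.86588699
 -0.68388779] [-3.13795823e+00 -1.65348327e-03  5.50930828e-03]
```

>>> servo_tool([
  [0, 0.2, -0.3, 0, 0],
  [0, 0.4, -0.6, 0, 0],
  [0, 0.69, -0.91, 0.1, 0],
  [0, 0.69, -0.91, 0.3, 0],
  [0, 0.69, -0.91, 0.5, 0],
  [0, 0.69, -0.91, 0.7, 0],
  [0, 0.69, -0.91, 0.7, 0],
  [0, 0.69, -0.91, 0.7, 0],
])

```text
t: 1.4
position: [0.5143, -0.3854, 0.1136]
tcp_rot: [-3.141, 0.001, -0.0]
wrist_force: [0.4, 0.5, 0.8]
width: 0.0928
gripper_force: 0.0
```

```bash
python3 - <<'E'
from h import *
c=cams.read_camera("wrist"); cv2.imwrite("pics/w1.png",c["frame"][...,::-1])
W=cloud(c); P=W[(np.abs(W[...,2]-.046)<.005)&(np.hypot(W[...,0]-.52,W[...,1]+.379)<.035)]
print(len(P),P.min(0),P.max(0)) if len(P) else 0
s=r.read_state(); print(s["position"],s["joint_pos"])
E
```

```text
894 [ 0.50254674 -0.3995575   0.04100685] [ 0.54188996 -0.36085216  0.04658146]
[ 0.51480946 -0.38591753  0.11459706] [ 0.49483242  0.62462759  0.09171136  1.88520618 -0.0900308   0.63489985
 -0.92951602]
```

View pics/w1.png

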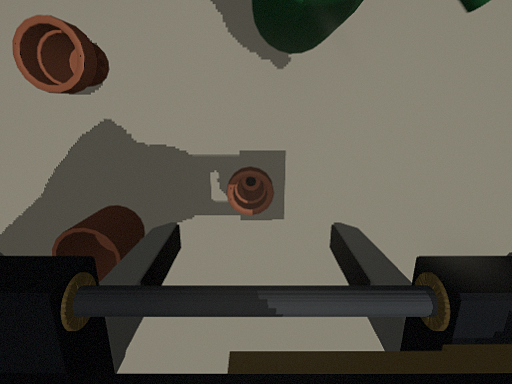

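The wrist view shows the small pot at (250,190), between and slightly ahead of the fingers, at about (0.522, -0.380). The medium pot is at (55,55), the mug is lower left, and the mister is at the top, clear of the gripper.

>>> servo_tool([
  [0, 0.05, -0.04, 0, 0],
  [0, 0.05, -0.04, 0.2, 0],
  [0, 0.05, -0.04, 0.4, 0],
  [0, 0.05, -0.04, 0.55, 0],
  [0, 0.05, -0.04, 0.63, 0],
  [0, 0.05, -0.04, 0.63, 0],
  [0.3, 0.05, -0.04, 0.63, 0],
  [0.5, 0.05, -0.04, 0.63, 0],
  [1, 0.05, -0.04, 0.63, 0],
  [1, 0.05, -0.04, 0.63, 0],
  [1, 0.05, -0.04, 0.63, 0],
  [1, 0.05, -0.04, 0.63, 0],
], squeeze=12)

```text
t: 2.65
position: [0.5222, -0.3791, 0.0193]
tcp_rot: [3.141, -0.0, 0.0]
wrist_force: [0.4, -0.4, -0.3]
width: 0.0498
gripper_force: 0.0
```

>>> servo_tool([
  [1, 0, 0, 0, 0],
  [1, 0, 0, 0, 0],
  [1, 0, 0, 0, 0],
  [1, 0, 0, 0, 0],
  [1, 0, 0, 0, 0],
])

```text
t: 3.15
position: [0.5222, -0.3791, 0.0192]
tcp_rot: [3.141, -0.0, -0.0]
wrist_force: [-0.4, -1.0, 0.7]
width: 0.0401
gripper_force: 12.0
```

>>> servo_tool([
  [1, 0, 0, -0.1, 0],
  [1, 0, 0, -0.3, 0],
  [1, 0, 0, -0.5, 0],
  [1, 0, 0, -0.75, 0],
  [1, 0, -0.15, -0.75, 0],
  [1, 0.03, -0.35, -0.75, 0],
  [1, 0.06, -0.6, -0.75, 0],
  [1, 0.1, -0.85, -0.75, 0],
  [1, 0.1, -1, -0.75, 0],
])

```text
t: 4.05
position: [0.5379, -0.2257, 0.1326]
tcp_rot: [-3.14, -0.001, 0.003]
wrist_force: [0.3, -0.3, -0.0]
width: 0.0399
gripper_force: 12.0
```

>>> servo_tool([
  [1, 0.02, -0.25, 0, 0],
  [1, 0.04, -0.5, 0, 0],
  [1, 0.07, -0.75, 0, 0],
  [1, 0.1, -1, 0, 0],
])

```text
t: 4.45
position: [0.5522, -0.0776, 0.1326]
tcp_rot: [-3.141, -0.001, -0.0]
wrist_force: [0.5, 0.2, -1.0]
width: 0.0401
gripper_force: 12.0
```

>>> servo_tool([
  [1, 0.02, -0.25, 0, 0],
  [1, 0.04, -0.5, 0, 0],
  [1, 0.07, -0.75, 0, 0],
  [1, 0.1, -1, 0, 0],
  [1, 0.1, -1, 0, 0],
  [1, 0.1, -1, 0, 0],
])

```text
t: 5.05
position: [0.567, 0.0719, 0.1322]
tcp_rot: [-3.141, -0.0, 0.002]
wrist_force: [0.0, -0.1, -0.4]
width: 0.0401
gripper_force: 12.0
```

>>> servo_tool([
  [1, 0.04, -0.25, 0, 0],
  [1, 0.08, -0.5, 0, 0],
  [1, 0.12, -0.73, 0, 0],
  [1, 0.12, -0.73, 0, 0],
  [1, 0.12, -0.73, 0, 0],
  [1, 0.12, -0.73, 0, 0],
])

```text
t: 5.65
position: [0.5851, 0.178, 0.1318]
tcp_rot: [3.14, 0.0, -0.003]
wrist_force: [0.0, -0.3, -0.4]
width: 0.04
gripper_force: 12.0
```

```bash
python3 - <<'E'
from h import *
c=cams.read_camera("wrist"); cv2.imwrite("pics/w2.png",c["frame"][...,::-1])
W=cloud(c)
for n,x,y in [("S",.5845,.182),("L",.536,.2865),("M",.488,.39)]:
    P=W[(np.abs(W[...,2]-.019)<.004)&(np.hypot(W[...,0]-x,W[...,1]-y)<.045)]
    print(n,len(P),P.min(0),P.max(0)) if len(P) else 0
s=r.read_state(); print(s["position"],s["joint_pos"])
E
```

```text
S 630 [0.56186741 0.16017303 0.01502781] [0.61051242 0.20859093 0.02086911]
L 755 [0.50936912 0.25230095 0.01500168] [0.57450258 0.32434783 0.02066336]
M 440 [0.47369181 0.36406763 0.01501728] [0.52111598 0.42434051 0.02051594]
[0.58521848 0.17797382 0.1318725 ] [-0.5064864   0.57555817  0.1756562   1.950359   -0.16092801  0.62934492
 -1.80185329]
```

View pics/w2.png

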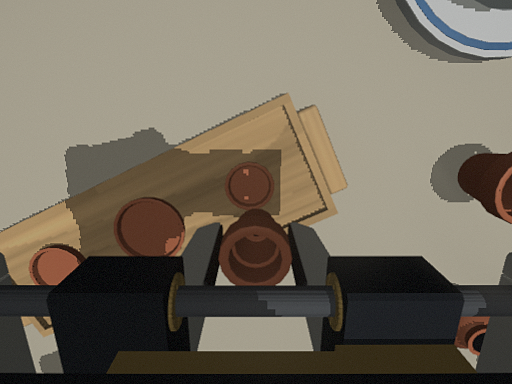

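The pot hangs upright in the grip at (255,250). The small saucer is at (249,185), centred near (0.5855, 0.1835).

>>> servo_tool([
  [1, 0, -0.04, 0, 0],
  [1, 0, -0.04, 0.2, 0],
  [1, 0, -0.04, 0.4, 0],
  [1, 0, -0.04, 0.5, 0],
  [1, 0, -0.04, 0.56, 0],
  [1, 0, -0.04, 0.6, 0],
  [1, 0, -0.04, 0.63, 0],
  [1, 0, -0.04, 0.65, 0],
  [1, 0, -0.04, 0.66, 0],
  [1, 0, -0.04, 0.66, 0],
  [1, 0, -0.04, 0.66, 0],
])

```text
t: 6.8
position: [0.5854, 0.1865, 0.033]
tcp_rot: [-3.141, -0.001, 0.0]
wrist_force: [0.2, -0.8, -0.8]
width: 0.04
gripper_force: 12.0
```

>>> servo_tool([
  [0.5, 0, 0, 0, 0],
  [0.3, 0, 0, 0, 0],
  [0, 0, 0, 0, 0],
  [0, 0, 0, 0, 0],
  [0, 0, 0, 0, 0],
  [0, 0, 0, 0, 0],
  [0, 0, 0, 0, 0],
  [0, 0, 0, 0, 0],
  [0, 0, 0, -0.15, 0],
  [0, 0, 0, -0.4, 0],
  [0, 0, 0, -0.7, 0],
  [0, 0, 0, -1, 0],
])

```text
t: 8.0
position: [0.5848, 0.1862, 0.1839]
tcp_rot: [3.141, 0.001, -0.0]
wrist_force: [1.0, 0.3, -0.0]
width: 0.0925
gripper_force: 0.0
```

>>> servo_tool([
  [0, 0.03, 0.33, 0, 0],
  [0, 0.06, 0.66, 0, 0],
  [0, 0.09, 1, 0, 0],
])

```text
t: 8.3
position: [0.5986, 0.0366, 0.1833]
tcp_rot: [-3.141, -0.001, 0.002]
wrist_force: [0.7, -0.1, 0.0]
width: 0.0928
gripper_force: 0.0
```

>>> servo_tool([
  [0, 0.03, 0.33, 0, 0],
  [0, 0.06, 0.66, 0, 0],
  [0, 0.09, 1, 0, 0],
])

```text
t: 8.6
position: [0.6118, -0.1131, 0.1827]
tcp_rot: [-3.142, -0.0, 0.0]
wrist_force: [0.9, -0.0, -0.7]
width: 0.0926
gripper_force: 0.0
```

>>> servo_tool([
  [0, 0.03, 0.3, 0, 0],
  [0, 0.06, 0.6, 0.1, 0],
  [0, 0.09, 0.82, 0.3, 0],
  [0, 0.09, 0.82, 0.5, 0],
  [0, 0.09, 0.82, 0.5, 0],
  [0, 0.09, 0.82, 0.5, 0],
  [0, 0.09, 0.82, 0.5, 0],
])

```text
t: 9.3
position: [0.6264, -0.2333, 0.1091]
tcp_rot: [3.141, -0.002, 0.001]
wrist_force: [0.0, -0.4, -0.2]
width: 0.0927
gripper_force: 0.0
```

```bash
python3 - <<'E'
from h import *
c=cams.read_camera("wrist"); cv2.imwrite("pics/w3.png",c["frame"][...,::-1])
W=cloud(c); P=W[(np.abs(W[...,2]-.054)<.005)&(np.hypot(W[...,0]-.625,W[...,1]+.238)<.04)]
print(len(P),P.min(0),P.max(0),(P.min(0)+P.max(0))/2)
s=r.read_state(); print(s["position"],s["joint_pos"])
E
```

```text
1320 [ 0.60214049 -0.26299875  0.04903691] [ 0.6531105  -0.21209882  0.0550041 ] [ 0.6276255  -0.23754879  0.0520205 ]
[ 0.62653445 -0.23332201  0.10933453] [ 0.17158358  0.65916588  0.15659203  1.83236874 -0.15701924  0.65978613
 -1.14926437]
```

View pics/w3.png

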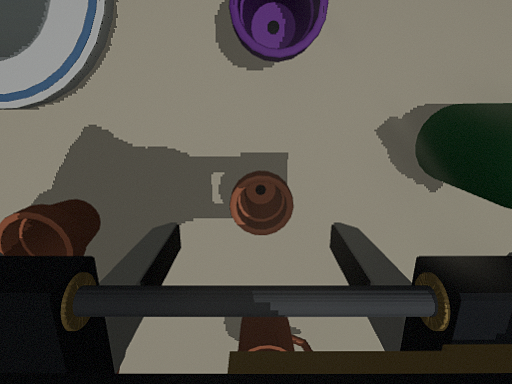

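The medium pot is at (262,203) between the fingers, with the mister at (480,150) and the mug below, both clear of the descent.

>>> servo_tool([
  [0, 0.01, 0.03, 0.1, 0],
  [0, 0.01, 0.03, 0.3, 0],
  [0, 0.01, 0.03, 0.45, 0],
  [0, 0.01, 0.03, 0.55, 0],
  [0, 0.01, 0.03, 0.55, 0],
  [1, 0.01, 0.03, 0.55, 0],
  [1, 0.01, 0.03, 0.55, 0],
  [1, 0.01, 0.03, 0.55, 0],
  [1, 0.01, 0.03, 0.55, 0],
  [1, 0.01, 0.03, 0.55, 0],
  [1, 0.01, 0.03, 0.55, 0],
  [1, 0.01, 0.03, 0.55, 0],
], squeeze=14)

```text
t: 10.55
position: [0.6271, -0.2387, 0.0254]
tcp_rot: [3.142, -0.0, 0.0]
wrist_force: [-0.4, -0.0, 3.3]
width: 0.052
gripper_force: 14.0
```

>>> servo_tool([
  [1, 0, 0, 0, 0],
  [1, 0, 0, 0, 0],
  [1, 0, 0, 0, 0],
  [1, 0, 0, 0, 0],
])

```text
t: 10.95
position: [0.6271, -0.2387, 0.0254]
tcp_rot: [3.141, -0.0, -0.0]
wrist_force: [-1.7, 0.4, 4.6]
width: 0.052
gripper_force: 14.0
```

>>> servo_tool([
  [1, 0, 0, -0.1, 0],
  [1, 0, 0, -0.3, 0],
  [1, 0, 0, -0.5, 0],
  [1, 0, 0, -0.8, 0],
  [1, 0, -0.15, -0.8, 0],
  [1, -0.05, -0.35, -0.8, 0],
  [1, -0.1, -0.6, -0.8, 0],
  [1, -0.15, -0.85, -0.8, 0],
  [1, -0.22, -1, -0.8, 0],
])

```text
t: 11.85
position: [0.5938, -0.0853, 0.1457]
tcp_rot: [-3.14, -0.0, 0.003]
wrist_force: [-0.6, 0.8, -0.7]
width: 0.0519
gripper_force: 14.0
```

>>> servo_tool([
  [1, -0.05, -0.25, 0, 0],
  [1, -0.1, -0.5, 0, 0],
  [1, -0.15, -0.75, 0, 0],
  [1, -0.22, -1, 0, 0],
])

```text
t: 12.25
position: [0.5608, 0.0627, 0.1458]
tcp_rot: [-3.141, -0.001, -0.0]
wrist_force: [0.9, -0.0, -0.9]
width: 0.0519
gripper_force: 14.0
```

>>> servo_tool([
  [1, -0.05, -0.25, 0, 0],
  [1, -0.1, -0.5, 0, 0],
  [1, -0.15, -0.75, 0, 0],
  [1, -0.22, -1, 0, 0],
])

```text
t: 12.65
position: [0.5278, 0.2128, 0.1458]
tcp_rot: [-3.141, -0.001, -0.0]
wrist_force: [0.9, 0.3, -0.4]
width: 0.0517
gripper_force: 14.0
```

>>> servo_tool([
  [1, -0.05, -0.25, 0, 0],
  [1, -0.1, -0.5, 0, 0],
  [1, -0.15, -0.75, 0, 0],
  [1, -0.22, -1, 0, 0],
  [1, -0.22, -1, 0, 0],
  [1, -0.22, -1, 0, 0],
  [1, -0.22, -1, 0, 0],
])

```text
t: 13.35
position: [0.4953, 0.3599, 0.1455]
tcp_rot: [3.141, -0.0, -0.001]
wrist_force: [0.2, 0.3, -0.1]
width: 0.0518
gripper_force: 14.0
```

```bash
python3 - <<'E'
from h import *
c=cams.read_camera("wrist"); cv2.imwrite("pics/w4.png",c["frame"][...,::-1])
W=cloud(c)
for n,x,y in [("S",.5845,.182),("L",.536,.2865),("M",.488,.39)]:
    P=W[(np.abs(W[...,2]-.019)<.003)&(np.hypot(W[...,0]-x,W[...,1]-y)<.045)]
    print(n,len(P),P.min(0),P.max(0)) if len(P) else 0
P=W[(np.abs(W[...,2]-.059)<.005)&(np.hypot(W[...,0]-.585,W[...,1]-.184)<.04)]
print("potS",len(P),P.min(0),P.max(0),(P.min(0)+P.max(0))/2) if len(P) else 0
s=r.read_state(); print(s["position"],s["joint_pos"])
E
```

```text
S 531 [0.56099204 0.17177556 0.0160398 ] [0.60973721 0.20920739 0.02193472]
L 962 [0.50190063 0.25227698 0.01605484] [0.57413212 0.32529384 0.02133168]
M 572 [0.45965828 0.36312248 0.01610711] [0.52034591 0.42349895 0.02024074]
potS 1132 [0.56436558 0.16697885 0.05401945] [0.60445484 0.20674072 0.05992173] [0.58441021 0.18685978 0.05697059]
[0.49553782 0.35964711 0.14544843] [-0.88274902  0.56295028  0.24100156  1.94208294 -0.20814516  0.66048894
 -2.08541139]
```

View pics/w4.png

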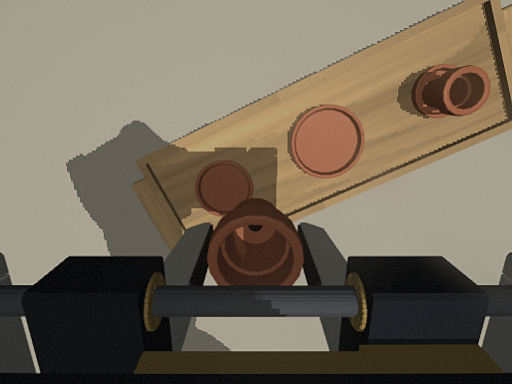

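The small pot is seated at (455,90) in its saucer. The medium saucer is at (225,188), centred at (0.490, 0.393).

>>> servo_tool([
  [1, -0.02, -0.12, 0, 0],
  [1, -0.04, -0.22, 0.1, 0],
  [1, -0.04, -0.22, 0.3, 0],
  [1, -0.04, -0.22, 0.45, 0],
  [1, -0.04, -0.22, 0.55, 0],
  [1, -0.04, -0.22, 0.62, 0],
  [1, -0.04, -0.22, 0.66, 0],
  [1, -0.04, -0.22, 0.69, 0],
  [1, -0.04, -0.22, 0.71, 0],
  [1, -0.04, -0.22, 0.71, 0],
  [1, -0.04, -0.22, 0.71, 0],
])

```text
t: 14.5
position: [0.4892, 0.3945, 0.0391]
tcp_rot: [-3.141, -0.001, -0.0]
wrist_force: [-0.3, -0.7, -0.7]
width: 0.052
gripper_force: 14.0
```

>>> servo_tool([
  [0.5, 0, 0, 0, 0],
  [0.3, 0, 0, 0, 0],
  [0, 0, 0, 0, 0],
  [0, 0, 0, 0, 0],
  [0, 0, 0, 0, 0],
  [0, 0, 0, 0, 0],
  [0, 0, 0, 0, 0],
  [0, 0, 0, 0, 0],
  [0, 0, 0, -0.15, 0],
  [0, 0, 0, -0.4, 0],
  [0, 0, 0, -0.7, 0],
  [0, 0, 0, -1, 0],
])

```text
t: 15.7
position: [0.4887, 0.394, 0.1899]
tcp_rot: [3.141, 0.001, -0.0]
wrist_force: [0.7, 0.7, -0.9]
width: 0.0928
gripper_force: 0.0
```

>>> servo_tool([
  [0, 0.08, 0.33, 0, 0],
  [0, 0.16, 0.66, 0, 0],
  [0, 0.23, 1, 0, 0],
])

```text
t: 16.0
position: [0.5229, 0.247, 0.1892]
tcp_rot: [-3.141, -0.001, 0.001]
wrist_force: [0.3, 0.9, 0.3]
width: 0.0932
gripper_force: 0.0
```

>>> servo_tool([
  [0, 0.08, 0.33, 0, 0],
  [0, 0.16, 0.66, 0, 0],
  [0, 0.23, 1, 0, 0],
])

```text
t: 16.3
position: [0.5567, 0.1001, 0.1888]
tcp_rot: [-3.141, -0.0, 0.0]
wrist_force: [1.1, 0.3, -0.2]
width: 0.0931
gripper_force: 0.0
```

>>> servo_tool([
  [0, 0.08, 0.33, 0, 0],
  [0, 0.16, 0.66, 0, 0],
  [0, 0.23, 1, 0.2, 0],
  [0, 0.23, 1, 0.45, 0],
  [0, 0.23, 1, 0.45, 0],
  [0, 0.23, 1, 0.45, 0],
  [0, 0.23, 1, 0.45, 0],
])

```text
t: 17.0
position: [0.5916, -0.0465, 0.1225]
tcp_rot: [-3.141, -0.001, 0.002]
wrist_force: [-0.7, 0.6, -1.0]
width: 0.0933
gripper_force: 0.0
```

```bash
python3 - <<'E'
from h import *
c=cams.read_camera("wrist")
W=cloud(c); P=W[(np.abs(W[...,2]-.064)<.005)&(np.hypot(W[...,0]-.592,W[...,1]+.057)<.05)]
print(len(P),P.min(0),P.max(0),(P.min(0)+P.max(0))/2)
s=r.read_state(); print(s["position"],s["joint_pos"])
E
```

```text
1648 [ 0.5629708  -0.08610832  0.05902612] [ 0.626137   -0.02334753  0.06465102] [ 0.5945539  -0.05472792  0.06183857]
[ 0.59173466 -0.04644874  0.12279062] [-0.16364372  0.57323949  0.21641414  2.00179037 -0.21340686  0.5855517
 -1.37124586]
```

>>> servo_tool([
  [0, 0.015, 0.06, 0, 0],
  [0, 0.015, 0.06, 0.2, 0],
  [0, 0.015, 0.06, 0.4, 0],
  [0, 0.015, 0.06, 0.5, 0],
  [0, 0.015, 0.06, 0.58, 0],
  [0, 0.015, 0.06, 0.58, 0],
  [1, 0.015, 0.06, 0.58, 0],
  [1, 0.015, 0.06, 0.58, 0],
  [1, 0.015, 0.06, 0.58, 0],
  [1, 0.015, 0.06, 0.58, 0],
  [1, 0.015, 0.06, 0.58, 0],
  [1, 0.015, 0.06, 0.58, 0],
], squeeze=18)

```text
t: 18.25
position: [0.5934, -0.0569, 0.0346]
tcp_rot: [-3.141, -0.001, 0.0]
wrist_force: [-0.5, 1.6, 6.2]
width: 0.0621
gripper_force: 18.0
```

>>> servo_tool([
  [1, 0, 0, 0, 0],
  [1, 0, 0, 0, 0],
  [1, 0, 0, 0, 0],
])

```text
t: 18.55
position: [0.5934, -0.0569, 0.0346]
tcp_rot: [-3.141, -0.001, 0.0]
wrist_force: [-2.2, 0.5, 6.2]
width: 0.0619
gripper_force: 18.0
```

```bash
python3 - <<'E'
from h import *
c=cams.read_camera("wrist"); cv2.imwrite("pics/w5.png",c["frame"][...,::-1])
W=cloud(c); P=W[(np.abs(W[...,2]-.064)<.003)&(np.hypot(W[...,0]-.592,W[...,1]+.057)<.05)]
print(len(P),P.min(0),P.max(0),(P.min(0)+P.max(0))/2)
E
```

```text
2910 [ 0.57841224 -0.10292114  0.0610004 ] [ 0.62649934 -0.0106048   0.06699991] [ 0.60245579 -0.05676297  0.06400016]
```

View pics/w5.png

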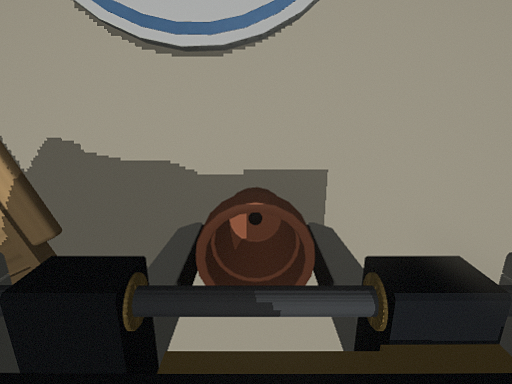

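The large pot sits squarely in the grip, centred at (255,250), with the pads on the collar.

>>> servo_tool([
  [1, 0, 0, -0.1, 0],
  [1, 0, 0, -0.3, 0],
  [1, 0, 0, -0.5, 0],
  [1, 0, 0, -0.75, 0],
  [1, 0, -0.15, -0.75, 0],
  [1, -0.05, -0.35, -0.75, 0],
  [1, -0.1, -0.6, -0.75, 0],
  [1, -0.15, -0.85, -0.75, 0],
  [1, -0.18, -1, -0.75, 0],
])

```text
t: 19.5
position: [0.5651, 0.0962, 0.1473]
tcp_rot: [-3.14, 0.0, 0.002]
wrist_force: [-0.2, 0.6, -0.7]
width: 0.0623
gripper_force: 18.0
```

>>> servo_tool([
  [1, -0.05, -0.25, 0, 0],
  [1, -0.1, -0.5, 0, 0],
  [1, -0.15, -0.75, 0, 0],
  [1, -0.18, -1, 0, 0],
  [1, -0.18, -1, 0, 0],
  [1, -0.18, -1, 0, 0],
  [1, -0.18, -1, 0, 0],
])

```text
t: 20.2
position: [0.5393, 0.2417, 0.1471]
tcp_rot: [3.141, -0.0, -0.001]
wrist_force: [0.7, 0.0, -1.1]
width: 0.0623
gripper_force: 18.0
```

```bash
python3 - <<'E'
from h import *
c=cams.read_camera("wrist"); cv2.imwrite("pics/w6.png",c["frame"][...,::-1])
W=cloud(c)
for n,x,y,z in [("L",.538,.2885,.02),("potS",.585,.186,.059),("potM",.489,.394,.067)]:
    P=W[(np.abs(W[...,2]-z)<.004)&(np.hypot(W[...,0]-x,W[...,1]-y)<.042)]
    print(n,len(P),P.min(0),P.max(0)) if len(P) else 0
s=r.read_state(); print(s["position"],s["tcp_rot"])
E
```

```text
L 653 [0.50293638 0.25215716 0.01600265] [0.57406585 0.32519685 0.02110467]
potS 841 [0.56496161 0.16708578 0.05507856] [0.60500923 0.20618013 0.06038093]
potM 619 [0.48169117 0.3679134  0.06300732] [0.51545188 0.42075872 0.06804553]
[0.53940697 0.24137792 0.14699843] [ 3.14101673e+00 -1.71914217e-04 -2.04339934e-03]
```

View pics/w6.png

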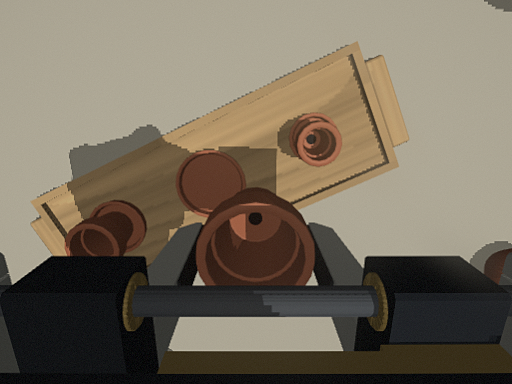

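Small and medium pots stand in their saucers at (318,140) and (100,235). The large saucer at (210,182) is free, centred at (0.538, 0.2885).

>>> servo_tool([
  [1, -0.01, -0.15, 0, 0],
  [1, -0.015, -0.315, 0, 0],
  [1, -0.015, -0.315, 0.15, 0],
  [1, -0.015, -0.315, 0.3, 0],
  [1, -0.015, -0.315, 0.42, 0],
  [1, -0.015, -0.315, 0.52, 0],
  [1, -0.015, -0.315, 0.58, 0],
  [1, -0.015, -0.315, 0.62, 0],
  [1, -0.015, -0.315, 0.64, 0],
  [1, -0.015, -0.315, 0.66, 0],
  [1, -0.015, -0.315, 0.66, 0],
  [1, -0.015, -0.315, 0.66, 0],
])

```text
t: 21.45
position: [0.537, 0.2904, 0.048]
tcp_rot: [-3.141, -0.0, 0.0]
wrist_force: [0.2, -0.1, -1.4]
width: 0.0622
gripper_force: 18.0
```

>>> servo_tool([
  [0.5, 0, 0, 0, 0],
  [0.3, 0, 0, 0, 0],
  [0, 0, 0, 0, 0],
  [0, 0, 0, 0, 0],
  [0, 0, 0, 0, 0],
  [0, 0, 0, 0, 0],
  [0, 0, 0, 0, 0],
  [0, 0, 0, 0, 0],
  [0, 0, 0, -0.15, 0],
  [0, 0, 0, -0.4, 0],
  [0, 0, 0, -0.7, 0],
  [0, 0, 0, -1, 0],
])

```text
t: 22.65
position: [0.5365, 0.29, 0.1989]
tcp_rot: [3.141, 0.001, -0.0]
wrist_force: [0.7, 0.1, -0.2]
width: 0.0927
gripper_force: 0.0
```

>>> servo_tool([
  [0, 0, 0.33, -0.1, 0],
  [0, 0, 0.66, -0.2, 0],
  [0, 0, 1, -0.3, 0],
  [0, 0, 1, -0.3, 0],
  [0, 0, 1, -0.3, 0],
])

```text
t: 23.15
position: [0.5372, 0.1387, 0.2434]
tcp_rot: [-3.141, -0.001, -0.003]
wrist_force: [-0.3, 0.5, -0.2]
width: 0.0933
gripper_force: 0.0
```

>>> servo_tool([
  [0, 0, 0.33, 0, 0],
  [0, 0, 0.66, 0, 0],
  [0, 0, 1, 0, 0],
  [0, 0, 1, 0, 0],
  [0, 0, 1, 0, 0],
])

```text
t: 23.65
position: [0.5371, -0.0093, 0.242]
tcp_rot: [-3.141, 0.001, -0.001]
wrist_force: [0.1, 1.1, -0.3]
width: 0.0931
gripper_force: 0.0
```

```bash
python3 - <<'E'
from h import *
c=cams.read_camera("top"); cv2.imwrite("pics/t9.png",c["frame"][...,::-1])
W=cloud(c)
for n,x,y,z in [("L",.538,.2885,.077),("S",.585,.186,.059),("M",.489,.394,.067),("mug",.467,-.244,.062),("jar",.431,-.056,.058),("mister",.667,-.413,.18)]:
    P=W[(np.abs(W[...,2]-z)<.005)&(np.hypot(W[...,0]-x,W[...,1]-y)<.045)]
    print(n,len(P),((P.min(0)+P.max(0))/2).round(4),P[:,2].max()) if len(P) else print(n,0)
s=r.read_state(); print(s["position"],s["t"])
E
```

```text
L 157 [0.5359 0.2878 0.0767] 0.08136553020825064
S 82 [0.5824 0.1833 0.0582] 0.06227763506553483
M 125 [0.4875 0.3925 0.0663] 0.07035659716681546
mug 89 [ 0.4666 -0.2443  0.061 ] 0.06493042691411975
jar 0
mister 239 [ 0.662  -0.4243  0.1799] 0.18470853278387278
[ 0.53711129 -0.00792394  0.24200642] 23.7
```

View pics/t9.png

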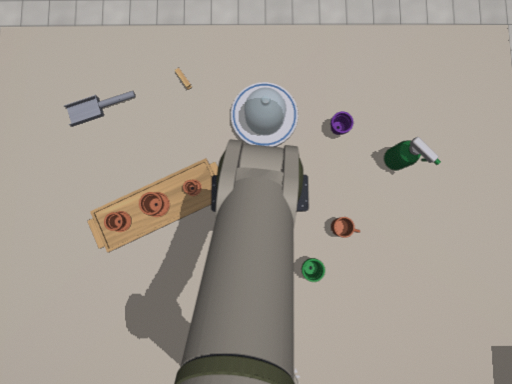

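All three pots stand centred in their own saucers at (119,221), (155,204) and (192,187). The mug, mister and cloche are unmoved. The jar is hidden under the arm, which never went near it.

```bash
python3 -c "
from h import *
print(ticket.finish_job())"
```

```text
the job is handed in; nothing more can be done
None
```

I handed the job in at about 24 s with all three pots seated upright in their own saucers; the mug, mister and cloche had not moved, and the jar was hidden by the arm in the last picture but nothing went near it (no verdict was returned).

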